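Centre a roller blank in the V-stop of a drilling jig and clamp it

ROBOT

A 6-joint arm with a two-finger parallel gripper is mounted at the origin on a cart in front of the work surface, level with it; the furniture and walls round the work are solid. World frame = base frame: x ahead of the robot, y to its left, z up, the work surface at z = 0. Lengths are in m, angles in rad, forces in N, time in s.
With the tool pointing down it reaches from about 0.35 to 0.975 m from the base axis. Payload 7.1 kg.
Tool frame: the origin (TCP) lies on the centre line of the jaws, within the pads' length; the fingertips stand 17 mm ahead of it and the grasp point (between the pads) lies 2 mm behind it; z points along the fingers, y is the direction in which the jaws open and shut (so a half turn about z gives the same grasp; the last joint's range is limited). The gripper opens to 88 mm and grips with 3 to 60 N. Pads are 20 mm wide; open, the fingers measure 115 mm over their backs; the gripper's body (75 mm by 178 mm) begins 61 mm behind the grasp point.
Start: joints at [1.281, 0.423, 1.63, -0, 1.089, -0.019], TCP at [0.167, 0.602, 0.24] pointing down, gripper open.
Joint ranges: [-3, 3], [-0.9, 2.11], [0.09, 2.58], [-1.31, 4.45], [0.11, 2.69], [-2.54, 2.54]. Speed limits (rad/s): [2.39, 2.39, 3.01, 3.14, 3.14, 3.14].

INTERFACE

Orientations are given as a unit quaternion [x, y, z, w].
In Python, from workcell import * gives the robot as it stands. The module is installed in compiled form; this text tells all that it offers.
- The arm moves only by the tool servo_tool, never from a script. Its argument "commands" is a list of rows, each a list of 2 entries, a list of its own where there are three numbers: the shift along the world's x, y, z in mm, then the turn about the world's z in rad. A call has 1 to 8 rows; each row shifts and turns the commanded pose from where the row before left it; what a row does not reach is not made up. A row lasts 1/8 s, in which the tool goes at most 62.5 mm and 10.7 degrees, less where a joint would pass 70% of its speed; a pose out of reach is approached as far as the arm can. A call with a gripper value outside its range is refused whole. "gripper" is the finger opening in mm, from 0 to 87.8, set as the call begins (left out, the last holds). The fingers move at their own pace and stop on an object; "force" is the grip in N (left out, the last holds). Time passes only in rows, so rows that do not move let the fingers close. It gives the time, the measured TCP pose, the force and the opening at its end, in the units of the state.
- read_state(): the state, without advancing time (a new reading comes with each control period).
- camera(name): name is "scene" or "side" or "wrist"; returns the picture (420x560x3 uint8, red, green, blue); there is no depth.
- camera_model(name): a dict with "camera_matrix" (3x3 intrinsics, pixels), "R" (3x3) and "t" (3): a world point X has camera coordinates R X + t. Camera axes: x right, y down, z forward; pixel columns grow to the right and rows downward; lengths in m; the calibration is good to about 2 mm. A picture is of the moment at which its call begins: read the wrist's pose just before it. camera_model takes no time and is no camera call; for the wrist camera it gives the pose at the moment of the call.
- finish_job(): hands the job in, once; it reports no verdict.
Trained networks look in the newest picture that a camera, given by its name, has taken for a name from the list of things; names that differ only in an ending like _2 or _b are one class to them, and where a whole thing is asked for, a point or a joint stands for the part that bears it (a point fixed in the world has none). Each returns a list of dicts, best first, with "confidence" (0 to 1); they miss things now and then, are a little off and sometimes report something else, mostly with a low value. They report only what shows in the picture. A call takes as long as a camera call. They do not tell look-alikes from the thing itself.
- look_for(camera, query): "point" ([column, row] as shares, 0 to 1, of the picture: columns of its width, rows of its height, amid what is visible of it).
- silhouettes(camera, query): "mask" (420x560 bool, what is visible of it) and "point" ([column, row] as shares, 0 to 1, of the picture: columns of its width, rows of its height, amid what is visible of it).
The state is a dict: "time": time; "joint_positions": joint angles; "qd": joint speeds; "effort": joint torques, N m; "position": TCP position; "orientation": TCP orientation; "force": force on the tool from outside, world axes, zero at the start; "wrist_torque": the same for the moment, N m; "width": finger opening in m.
Only numpy, scipy, OpenCV 4.12 (cv2) and the standard library are available. Lean on these libraries where they do the work, as an engineer would, in place of code of your own. Each camera call takes 0.05 s, during which the arm holds its last target.

TASK

Push the upright round wooden blank along the bench, under the arm of the drilling jig, until it sits centred against both faces of the V. Then turn the knob on the arm clockwise, as far as it will go, so that the clamp foot comes down and holds the blank there; leave the other things on the bench where they are.

Things in the scene. Friction and masses are not known exactly. Their poses are not given: they have to be found in the camera images.
- blank: the work: a plain light-wood cylinder standing upright on the bench, 56 mm in diameter, 60 mm tall, about 0.14 kg. Origin: centre of its underside, z up. It slides on the bench with ordinary wood friction (about 0.6); push it below mid height.
- v_jig: drilling jig, fixed. Origin = point seat; +x is the push direction into the V. Steel column (68-94 mm behind the origin, foot 126 mm wide) carries a 34 mm wide arm over the seat, ending in a boss of radius 26 mm about the seat's vertical. Arm and boss: underside 82, top 101 mm over the bench. They block an upright gripper; one tilted 30-40 deg, leaning back from the jig, fingers forward-down, fits.
- seat (a point): point on the bench where the blank's underside centre must come; axes as the jig's. The V opens to -x, roughly at the robot: two upright cheeks of slippery white plastic, 44 mm tall, 16 mm thick, at 45 deg left and right of +x; inner faces 28 mm from this point, meeting 40 mm behind it; mouth about 87 mm wide between the cheek ends, 4 mm on the -x side.
- blank_mid (a point): centre of the blank's underside (same point as blank)
- knob_grip (a point): centre of the bar grip of the black clamp knob, on the vertical through the seat. Bar 52 mm long (point's x axis), 16 wide (y), 26 tall (z up), centred 140 mm above the bench with the knob at 0; sinks 4 mm per rad turned. Below it a hub 26 mm in diameter and a 12 mm spindle.
- clamp_knob (a joint): knob angle in rad, 0 (fully raised) to 2.6 (end stop), growing clockwise seen from above; starts between 0 and 0.4. Turning it screws the spindle down 4 mm per rad (10.4 mm in all), with knob and clamp foot. Stays where left (friction 0.06 N m); the foot's spring adds only about 0.03 N m at the end.
- clamp_pad: sprung rubber-faced clamp foot, 30 mm round, under the boss on the seat's vertical; moves with the spindle, does not turn (body origin 66 mm under its lower face). At knob 0 its face is 66 mm above the bench, 6 mm over a blank's top; it meets the blank at about 1.5 rad, then its spring (1.5 N per mm) presses with about 7 N at the end stop.
- hump_mould: bystander: wooden hump mould, 72x72x34 mm, origin centre of underside
- slip_bowl: bystander: cream bowl, 115 mm across, 53 mm tall, origin centre of underside
- ink_tin: bystander: small black round tin, 36 mm across, 21 mm tall, origin centre of underside
There are look-alikes about, which are no part of the job. What is meant by the blank is not blue, and is the smaller of those in its own colour.

How it is judged:
By the outcome, as a careful person would: the job done as asked, in the order asked, and still so for the second after the job is handed in, with the robot touching nothing.
It also fails if it takes over 64 s, if anything falls off the work surface, if the arm or the gripper's body presses on something with over 40 N, if the wrist force passes 120 N, or if a joint passes its speed limit or range.

## Working session

There is one attempt and no reset: what is moved stays moved. The work goes in short steps, Python scripts to look and compute and a tool call to move; the robot and the scene stay as the last step left them, time stands still between calls to the robot, and variables do not carry over. Pictures are saved under pics/ and viewed, and the job is handed in when it is done.

Besides the shell and the picture viewer there is one more tool, called after "Request:" as a command line: name --argument value ..., lists and objects as JSON in quotes. servo_tool: Moves the arm, as the interface text tells. Its arguments: {"type":"object","properties":{"commands":{"type":"array","items":{"type":"array"}},"gripper":{"type":"number"},"force":{"type":"number"}},"required":["commands"]}

```bash
mkdir -p pics; cat > h.py <<'E'
from workcell import *
import numpy as np, cv2
def ray(cam,px):
    m=camera_model(cam);K=np.array(m["camera_matrix"]);R=np.array(m["R"]);t=np.array(m["t"])
    d=R.T@np.linalg.inv(K)@np.array([px[0],px[1],1.]);c=-R.T@t
    return c,d
def onz(cam,px,z):
    c,d=ray(cam,px);return c+d*(z-c[2])/d[2]
def proj(cam,X,m=None):
    m=m or camera_model(cam);x=np.array(m["R"])@np.array(X)+np.array(m["t"]);p=np.array(m["camera_matrix"])@x;return p[:2]/p[2]
def snap(cam,name,crop=None,s=1):
    im=camera(cam)
    o=im if crop is None else im[crop[1]:crop[3],crop[0]:crop[2]]
    cv2.imwrite("pics/"+name+".png",cv2.resize(o[:,:,::-1],None,fx=s,fy=s,interpolation=cv2.INTER_CUBIC));return im
E
python3 - <<'E'
from h import *
np.set_printoptions(precision=4,suppress=True)
for c in ["scene","side","wrist"]:
    snap(c,c+"0"); m=camera_model(c); print(c,-np.array(m["R"]).T@m["t"],np.array(m["R"])[2])
    for q in ["blank","v_jig","clamp_knob","clamp_pad"]:
        print(q,[(np.round(np.array(r["point"])*[560,420],1),round(r["confidence"],2)) for r in look_for(c,q)])
print(read_state())
E
```

```text
scene [ 0.1935 -0.7922  0.7774] [ 0.3198  0.6607 -0.6792]
blank [(array([292.5, 241.2]), 0.88), (array([283.2, 216.9]), 0.85), (array([298.8, 279.8]), 0.59)]
v_jig [(array([262.4, 187.9]), 0.4)]
clamp_knob [(array([336.3, 219.6]), 0.69)]
clamp_pad []
side [1.0318 0.347  0.9066] [-0.4893 -0.4537 -0.7448]
blank [(array([278.9, 255.2]), 0.94), (array([258.8, 228.3]), 0.83), (array([230.4, 195.1]), 0.68)]
v_jig []
clamp_knob [(array([206.7, 207.3]), 0.5)]
clamp_pad []
wrist [0.1026 0.6214 0.3852] [ 0.236  -0.066  -0.9695]
blank []
v_jig []
clamp_knob []
clamp_pad []
{'time': 0.75, 'joint_positions': array([ 1.281 ,  0.423 ,  1.6299, -0.    ,  1.0886, -0.019 ]), 'qd': array([-0.0001,  0.0006,  0.    , -0.0003,  0.0012, -0.0005]), 'effort': array([  0.0011, -54.4475, -27.4024,   0.0645,   0.0166,  -0.    ]), 'position': array([0.1672, 0.6022, 0.2397]), 'orientation': array([0.135 , 0.9908, 0.    , 0.    ]), 'force': array([0.3636, 0.319 , 0.185 ]), 'wrist_torque': array([ 0.0283, -0.0109, -0.0436]), 'width': 0.0878297145814637}
```

View pics/scene0.png

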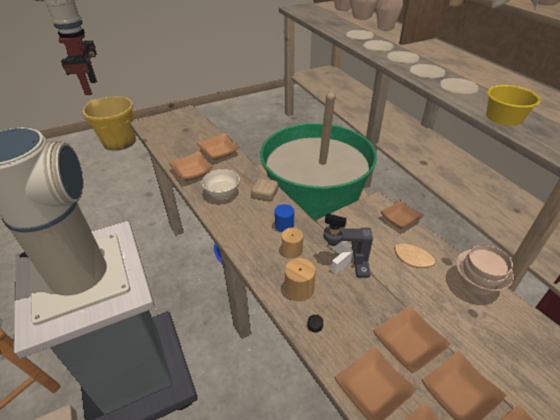

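View pics/side0.png

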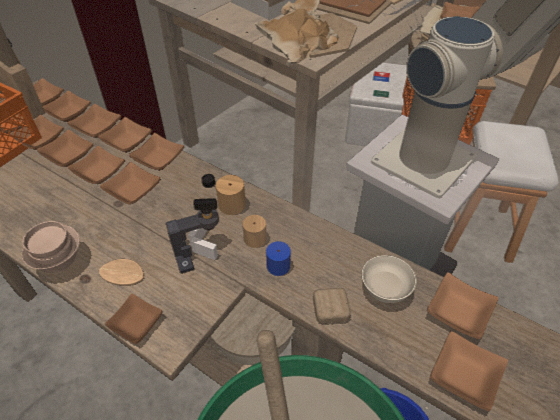

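Candidates for the blank are the small wooden cylinder (scene 292,242; side 255,231), the large wooden cylinder (scene 299,280; side 230,195) and the blue cylinder (scene 284,217; side 279,258). The small wooden one fits: it is not blue and is the smaller of the two in its colour. I'll confirm this in enlarged crops.

```bash
python3 - <<'E'
from h import *
np.set_printoptions(precision=4,suppress=True)
snap("scene","sc1",(250,190,390,290),5.5)
for c in ["scene","side"]:
    if c=="side": snap("side","si1",(150,160,300,280),5)
    for q in ["blank","clamp_knob","hump_mould","slip_bowl","ink_tin","v_jig"]:
        for r in silhouettes(c,q):
            ys,xs=np.nonzero(r["mask"]); print(c,q,round(r["confidence"],2),xs.min(),xs.max(),ys.min(),ys.max(),"mid",xs.mean().round(1),ys.mean().round(1),"z.03",onz(c,[xs.mean(),ys.mean()],.03 if q!="clamp_knob" else .13))
E
```

```text
scene blank 0.92 275 293 204 230 mid 283.5 216.7 z.03 [ 0.5511 -0.0623  0.03  ]
scene blank 0.73 285 316 257 301 mid 299.9 278.5 z.03 [ 0.4882 -0.2787  0.03  ]
scene blank 0.68 281 303 228 257 mid 292.2 242.0 z.03 [ 0.5277 -0.1617  0.03  ]
scene blank 0.64 202 239 168 199 mid 221.1 182.5 z.03 [0.4462 0.1689 0.03  ]
scene clamp_knob 0.68 325 347 213 229 mid 336.1 221.0 z.03 [ 0.6108 -0.2313  0.13  ]
scene clamp_knob 0.18 203 239 169 199 mid 221.4 183.2 z.03 [0.4121 0.0371 0.13  ]
scene hump_mould 0.76 252 278 178 198 mid 265.0 188.2 z.03 [0.5579 0.0803 0.03  ]
scene slip_bowl 0.65 202 239 168 199 mid 220.9 182.9 z.03 [0.445  0.1673 0.03  ]
scene slip_bowl 0.37 324 372 213 276 mid 348.6 244.0 z.03 [ 0.6573 -0.2351  0.03  ]
scene ink_tin 0.72 308 323 315 330 mid 315.1 322.5 z.03 [ 0.4605 -0.4008  0.03  ]
scene v_jig 0.72 324 372 214 276 mid 348.7 244.0 z.03 [ 0.6575 -0.2352  0.03  ]
side blank 0.94 241 266 215 247 mid 253.9 230.9 z.03 [ 0.5255 -0.1664  0.03  ]
side blank 0.89 216 244 175 214 mid 230.2 194.2 z.03 [ 0.4761 -0.2959  0.03  ]
side blank 0.65 266 290 241 275 mid 277.5 258.1 z.03 [ 0.5487 -0.0706  0.03  ]
side hump_mould 0.95 313 349 288 323 mid 330.7 305.4 z.03 [0.5675 0.0944 0.03  ]
side slip_bowl 0.85 362 415 255 303 mid 387.9 278.7 z.03 [0.4305 0.1487 0.03  ]
side ink_tin 0.43 201 214 174 187 mid 207.6 180.3 z.03 [ 0.4793 -0.3775  0.03  ]
side v_jig 0.82 166 218 198 272 mid 193.4 233.2 z.03 [ 0.6264 -0.271   0.03  ]
side v_jig 0.55 362 415 255 302 mid 387.8 278.5 z.03 [0.4302 0.1483 0.03  ]
```

View pics/sc1.png

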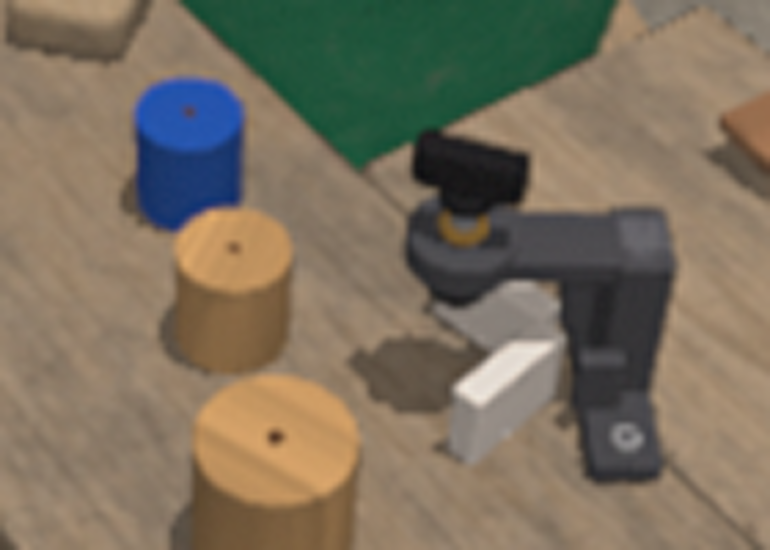

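View pics/si1.png

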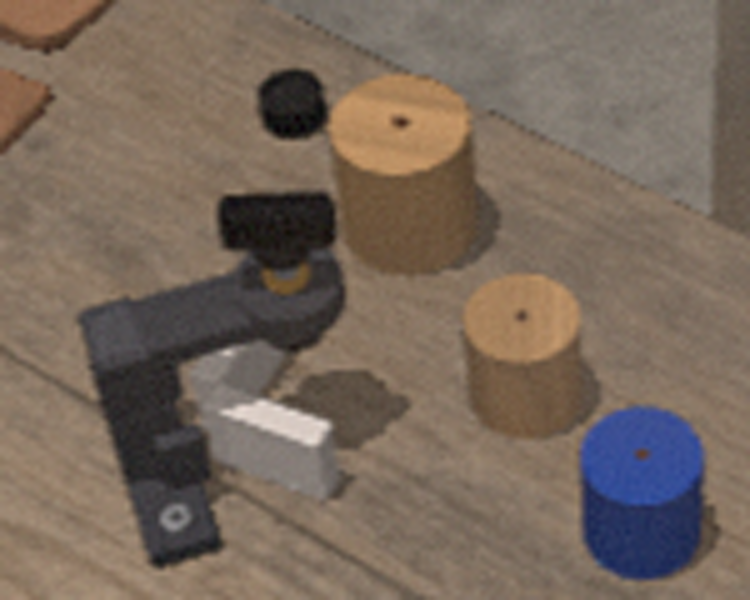

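```bash
cat > fit.py <<'E'
from h import *
from scipy.optimize import minimize
def box(x0,x1,y0,y1,z0,z1): return np.array([[x,y,z] for x in(x0,x1) for y in(y0,y1) for z in(z0,z1)])
def cyl(r,z0,z1,n=24):
    a=np.linspace(0,2*np.pi,n,endpoint=False);return np.array([[r*np.cos(t),r*np.sin(t),z] for t in a for z in(z0,z1)])
def cheek(s):
    P=[(39.6,0),(-3.9,43.5),(7.4,54.8),(62.2,0)]
    return np.array([[x,s*y,z] for x,y in P for z in(0,44)])
def jig(knob=True,th=0.,bar=0.,cw=34,fz=10):
    L=[box(68,94,-cw/2,cw/2,0,101),box(68,94,-63,63,0,fz),box(0,94,-17,17,82,101),cyl(26,82,101),cheek(1),cheek(-1)]
    if knob:
        b=box(-26,26,-8,8,127,153);c,s=np.cos(bar),np.sin(bar);b[:,:2]=b[:,:2]@np.array([[c,s],[-s,c]]);L+=[b,cyl(13,115,127),cyl(15,66,70)]
    return L
def render(parts,p,m,S=4):
    x,y,a=p;c,s=np.cos(a),np.sin(a);R=np.array([[c,-s,0],[s,c,0],[0,0,1]])
    im=np.zeros((420*S,560*S),np.uint8)
    K=np.array(m["camera_matrix"])
    for P in parts:
        W=(R@(P/1000.).T).T+[x,y,0];X=W@np.array(m["R"]).T+m["t"];u=X@K.T;u=u[:,:2]/u[:,2:]
        cv2.fillConvexPoly(im,cv2.convexHull(np.round((u+.5)*S).astype(np.int32)),255)
    return cv2.resize(im,(560,420),interpolation=cv2.INTER_AREA)/255.
def fit(parts,masks,ms,p0,ang=True,sc=(.01,.01,.1)):
    def f(q):
        p=[q[0],q[1],q[2] if ang else 0]
        v=0
        for k,m in masks.items():
            r=render(parts,p,ms[k]);v+=1-np.minimum(r,m).sum()/np.maximum(r,m).sum()
        return v/len(masks)
    n=3 if ang else 2;p0=np.array(p0)[:n]
    sim=np.vstack([p0]+[p0+np.eye(n)[i]*sc[i] for i in range(n)])
    r=minimize(f,p0,method="Nelder-Mead",options=dict(initial_simplex=sim,xatol=2e-5,fatol=1e-4,maxiter=150));return r.x,r.fun
E
cat > m1.py <<'E'
from fit import *
np.set_printoptions(precision=4,suppress=True)
ms={c:camera_model(c) for c in("scene","side")}
B={};J={}
for c in ms:
    camera(c)
    for r in silhouettes(c,"blank"):
        p=np.array(r["point"])*[560,420];
        if np.linalg.norm(p-dict(scene=(292,242),side=(254,231))[c])<12:B[c]=r["mask"].astype(float)
    r=silhouettes(c,"v_jig")
    if r:J[c]=r[0]["mask"].astype(float)
np.savez("masks.npz",**{"B"+k:v for k,v in B.items()},**{"J"+k:v for k,v in J.items()})
print(B.keys(),J.keys())
for k in [["scene"],["side"],["scene","side"]]:
    print("blank",k,fit([cyl(28,0,60)],{q:B[q] for q in k if q in B},ms,[.526,-.165],False))
for bar in (0.3,1.57,-.5):
  for a in(-.3,.1,-.7):
    for k in [["scene"],["side"],["scene","side"]]:
        print("jig",bar,a,k,fit(jig(bar=bar),{q:J[q] for q in k if q in J},ms,[.62,-.23,a]))
E
python3 m1.py
```

```text
dict_keys(['scene', 'side']) dict_keys(['scene', 'side'])
blank ['scene'] (array([ 0.5267, -0.1625]), np.float64(0.04673421245987863))
blank ['side'] (array([ 0.5259, -0.1664]), np.float64(0.04836734805932119))
blank ['scene', 'side'] (array([ 0.5261, -0.1648]), np.float64(0.07210552331086367))
jig 0.3 -0.3 ['scene'] (array([ 0.6052, -0.2337, -0.4955]), np.float64(0.12422052244295945))
jig 0.3 -0.3 ['side'] (array([ 0.6031, -0.2384, -0.4349]), np.float64(0.15559136552978747))
jig 0.3 -0.3 ['scene', 'side'] (array([ 0.6039, -0.2357, -0.4662]), np.float64(0.1459893607820919))
jig 0.3 0.1 ['scene'] (array([ 0.6055, -0.2333, -0.5095]), np.float64(0.12259639415954904))
jig 0.3 0.1 ['side'] (array([ 0.6043, -0.2379, -0.4485]), np.float64(0.15599540397282097))
jig 0.3 0.1 ['scene', 'side'] (array([ 0.6036, -0.236 , -0.4646]), np.float64(0.147089353506263))
jig 0.3 -0.7 ['scene'] (array([ 0.6062, -0.2332, -0.56  ]), np.float64(0.13019549845506861))
jig 0.3 -0.7 ['side'] (array([ 0.603 , -0.2386, -0.4473]), np.float64(0.1543873083098174))
jig 0.3 -0.7 ['scene', 'side'] (array([ 0.6034, -0.236
[... 1068 characters left out ...]
t64(0.14201938190852836))
jig -0.5 -0.3 ['scene', 'side'] (array([ 0.6038, -0.2366, -0.4502]), np.float64(0.12988767410471957))
jig -0.5 0.1 ['scene'] (array([ 0.6038, -0.2347, -0.5095]), np.float64(0.11088368553811145))
jig -0.5 0.1 ['side'] (array([ 0.6048, -0.2373, -0.4336]), np.float64(0.14310150485889672))
jig -0.5 0.1 ['scene', 'side'] (array([ 0.6037, -0.2364, -0.4567]), np.float64(0.12979780089513976))
jig -0.5 -0.7 ['scene'] (array([ 0.6043, -0.2339, -0.5086]), np.float64(0.11046620208804048))
jig -0.5 -0.7 ['side'] (array([ 0.6043, -0.2369, -0.4495]), np.float64(0.1413294224899918))
jig -0.5 -0.7 ['scene', 'side'] (array([ 0.6036, -0.2365, -0.4559]), np.float64(0.1295644862385985))
```

```bash
python3 - <<'E'
from fit import *
np.set_printoptions(precision=4,suppress=True)
def tri(a,b):
    c1,d1=ray("scene",a);c2,d2=ray("side",b);A=np.stack([d1,-d2],1);s=np.linalg.lstsq(A,c2-c1,rcond=None)[0];return (c1+d1*s[0]),(c2+d2*s[1])
print("stick",tri((329,97),(265,338)))
print("big top hole",tri((250+276/5.5,190+437/5.5),(150+400/5,160+122/5)))
print("blank top hole",tri((250+234/5.5,190+247/5.5),(150+521/5,160+315/5)))
print("blue top",tri((250+190/5.5,190+111/5.5),(150+641/5,160+454/5)))
print("yellow",onz("scene",(110,100),0),onz("scene",(510,100),.3))
# bar ends top in both crops: long edge ends
print("bar L/R", tri((250+428/5.5,190+135/5.5),(150+222/5,160+200/5)), tri((250+525/5.5,190+155/5.5),(150+333/5,160+196/5)))
E
```

```text
stick (array([0.7947, 0.1223, 0.2591]), array([0.7974, 0.1203, 0.2588]))
big top hole (array([ 0.4831, -0.2873,  0.0762]), array([ 0.4817, -0.2863,  0.0763]))
blank top hole (array([ 0.5265, -0.1652,  0.0605]), array([ 0.5251, -0.1642,  0.0607]))
blue top (array([ 0.5512, -0.0693,  0.0604]), array([ 0.5495, -0.0681,  0.0607]))
yellow [0.219 0.997 0.   ] [ 1.167 -0.186  0.3  ]
bar L/R (array([ 0.5878, -0.2268,  0.1569]), array([ 0.6206, -0.2496,  0.157 ])) (array([ 0.6226, -0.2508,  0.1504]), array([ 0.5831, -0.2195,  0.1504]))
```

Request:
servo_tool --commands '[[[0,0,40],0.18],[[0,0,40],0.18],[[0,0,40],0.18],[[0,0,40],0.18],[[0,0,40],0.18],[[0,0,20],0.18],[[0,0,0],0.18],[[0,0,0],0.18]]' --gripper 0

```text
time: 2.75
position: [0.1672, 0.6022, 0.4601]
orientation: [-0.554, 0.832, 0.0, 0.0]
force: [0.5, 0.8, 0.8]
width: 0.0116
```

```bash
cat > st.py <<'E'
from h import *
from scipy.spatial.transform import Rotation as Ro
np.set_printoptions(precision=3,suppress=True)
s=read_state();M=Ro.from_quat(s["orientation"]).as_matrix()
print(round(s["time"],2),"q",s["joint_positions"],"p",s["position"],"z",M[:,2],"y",M[:,1],"F",s["force"],"w",round(s["width"],4))
E
python3 st.py
```

```text
2.75 q [ 1.281  0.26   1.366 -0.     1.516 -1.465] p [0.167 0.602 0.46 ] z [ 0.     0.001 -1.   ] y [-0.923  0.385  0.   ] F [0.494 0.754 0.756] w 0.0116
```

Request:
servo_tool --commands '[[[16,54,0],0.105],[[16,54,0],0],[[16,54,0],0],[[16,54,0],0],[[16,54,0],0],[[16,54,0],0],[[16,54,0],0]]'

```text
time: 3.62
position: [0.2647, 0.9298, 0.4396]
orientation: [-0.595, 0.804, 0.009, 0.011]
force: [-5.4, -18.4, 13.9]
width: 0.0003
```

```bash
python3 st.py
```

```text
3.62 q [ 1.281  1.044  0.086  0.     1.984 -1.564] p [0.265 0.93  0.44 ] z [ 0.008  0.027 -1.   ] y [-0.956  0.292  0.001] F [ -5.397 -18.404  13.862] w 0.0003
```

Request:
servo_tool --commands '[[[0,0,0],0],[[3,10,0],0],[[3,10,0],0]]'

```text
time: 4.0
position: [0.2665, 0.9354, 0.4412]
orientation: [-0.595, 0.804, 0.015, 0.02]
force: [0.8, -0.2, 0.5]
width: 0.0007
```

```bash
python3 st.py
```

```text
4.0 q [ 1.281  1.043  0.086  0.001  1.963 -1.564] p [0.267 0.935 0.441] z [ 0.014  0.048 -0.999] y [-0.956  0.292  0.001] F [ 0.838 -0.235  0.472] w 0.0007
```

Request:
servo_tool --commands '[[[12,40,0],0],[[12,40,0],0],[[12,40,0],0],[[12,40,0],0]]'

```text
time: 4.5
position: [0.2824, 0.9829, 0.3907]
orientation: [-0.593, 0.802, 0.045, 0.058]
force: [-0.4, -0.5, -0.2]
width: 0.0009
```

```bash
python3 st.py
```

```text
4.5 q [ 1.279  1.098  0.086  0.002  1.81  -1.565] p [0.282 0.983 0.391] z [ 0.04   0.141 -0.989] y [-0.956  0.292  0.003] F [-0.433 -0.525 -0.248] w 0.0009
```

Request:
servo_tool --commands '[[[12,40,10],0],[[12,40,10],0],[[12,40,10],0],[[12,40,10],0],[[12,40,10],0],[[12,40,10],0]]'

```text
time: 5.25
position: [0.3001, 1.0349, 0.3796]
orientation: [-0.588, 0.794, 0.095, 0.124]
force: [0.4, -0.2, 0.1]
width: 0.0008
```

```bash
python3 st.py
```

```text
5.25 q [ 1.276  1.12   0.087  0.004  1.622 -1.568] p [0.3   1.035 0.38 ] z [ 0.085  0.295 -0.952] y [-0.957  0.292  0.005] F [ 0.406 -0.213  0.117] w 0.0008
```

Request:
servo_tool --commands '[[[12,40,10],0],[[12,40,10],0]]'

```text
time: 5.5
position: [0.3058, 1.0521, 0.377]
orientation: [-0.585, 0.79, 0.111, 0.145]
force: [0.0, -0.5, -0.9]
width: 0.0006
```

```bash
python3 st.py
```

```text
5.5 q [ 1.276  1.128  0.087  0.005  1.558 -1.568] p [0.306 1.052 0.377] z [ 0.1    0.346 -0.933] y [-0.957  0.291  0.006] F [ 0.032 -0.491 -0.894] w 0.0006
```

Request:
servo_tool --commands '[[[12,-56,0],-0.15],[[14,-56,0],-0.15],[[16,-56,0],-0.15],[[20,-56,0],-0.15],[[20,-56,0],-0.15],[[20,-56,0],-0.15],[[20,-56,0],-0.15],[[20,-56,0],-0.15]]'

```text
time: 6.5
position: [0.4454, 0.6262, 0.3792]
orientation: [-0.059, 0.981, 0.015, 0.182]
force: [1.1, 1.0, 0.4]
width: 0.0007
```

```bash
python3 st.py
```

```text
6.5 q [ 1.044  0.439  1.326 -0.312  1.161 -0.553] p [0.445 0.626 0.379] z [ 0.355  0.051 -0.933] y [-0.122  0.993  0.008] F [1.136 1.031 0.419] w 0.0007
```

Request:
servo_tool --commands '[[[11,-58,-5],-0.1],[[11,-58,-5],-0.1],[[11,-58,-10],-0.1],[[11,-58,-10],-0.1],[[8,-58,-10],-0.1],[[8,-58,-10],-0.1],[[5,-58,-10],-0.1],[[0,-58,-10],-0.1]]' --gripper 16

```text
time: 7.5
position: [0.5104, 0.1623, 0.309]
orientation: [0.327, 0.927, -0.057, 0.173]
force: [0.0, 0.5, -0.9]
width: 0.0163
```

```bash
python3 st.py
```

```text
7.5 q [ 0.462  0.151  1.885 -0.399  0.977 -0.227] p [0.51  0.162 0.309] z [ 0.284 -0.218 -0.934] y [0.626 0.78  0.008] F [ 0.033  0.45  -0.933] w 0.0163
```

Request:
servo_tool --commands '[[[-4,-48,-15],-0.02],[[-4,-48,-15],-0.02],[[-4,-48,-20],-0.02],[[-5,-48,-20],-0.02],[[-5,-48,-20],0],[[-5,-48,-19],0],[[0,0,0],0]]'

```text
time: 8.38
position: [0.4818, -0.1267, 0.1988]
orientation: [0.365, 0.913, -0.064, 0.169]
force: [-0.2, -0.2, -0.4]
width: 0.0161
```

```bash
python3 st.py; python3 - <<'E'
from h import *
snap("wrist","w1");snap("scene","sc2",(230,150,390,290),5)
E
```

```text
8.38 q [-0.167  0.202  2.135 -0.395  0.53  -0.664] p [ 0.482 -0.127  0.199] z [ 0.263 -0.241 -0.934] y [0.688 0.726 0.006] F [-0.159 -0.241 -0.431] w 0.0161
```

View pics/w1.png

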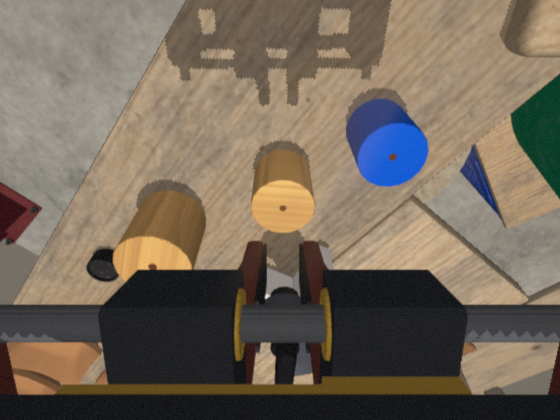

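View pics/sc2.png

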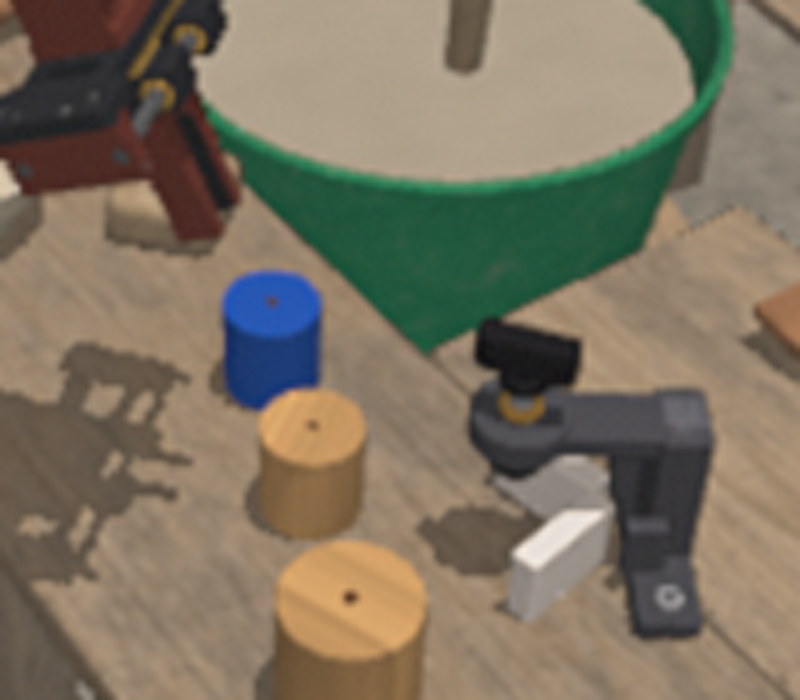

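Request:
servo_tool --commands '[[[0,0,-30],0],[[0,0,-35],0],[[0,0,-35],0],[[0,0,-35],0],[[0,0,-25],0],[[0,0,0],0]]'

```text
time: 9.22
position: [0.4831, -0.1227, 0.0388]
orientation: [0.361, 0.915, -0.064, 0.169]
force: [-0.3, 0.0, 0.6]
width: 0.0162
```

```bash
python3 st.py; python3 - <<'E'
from h import *
snap("side","si2",(150,150,310,280),5);snap("scene","sc3",(230,150,390,290),5)
E
```

```text
9.22 q [-0.158  0.557  2.197 -1.194  0.211  0.178] p [ 0.483 -0.123  0.039] z [ 0.264 -0.239 -0.934] y [0.682 0.731 0.005] F [-0.289  0.021  0.616] w 0.0162
```

View pics/si2.png

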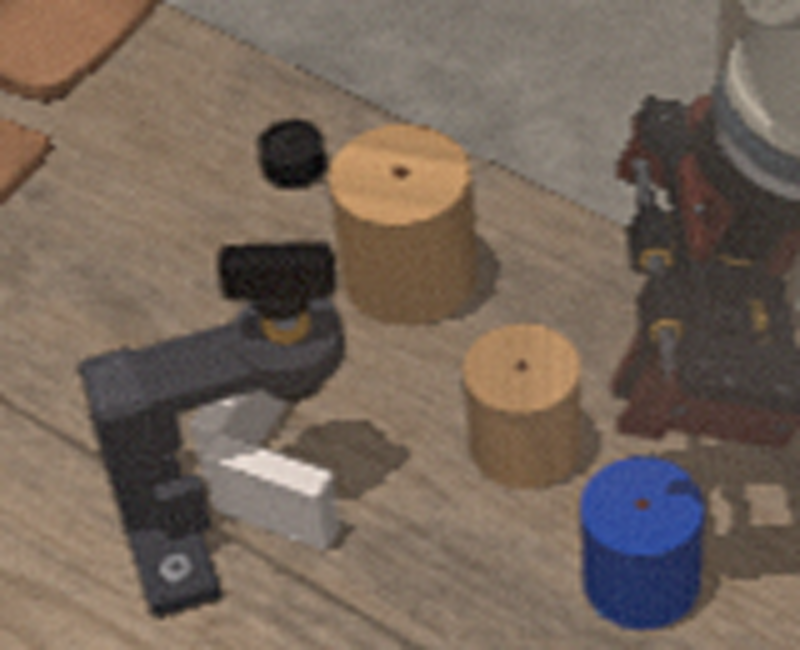

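View pics/sc3.png

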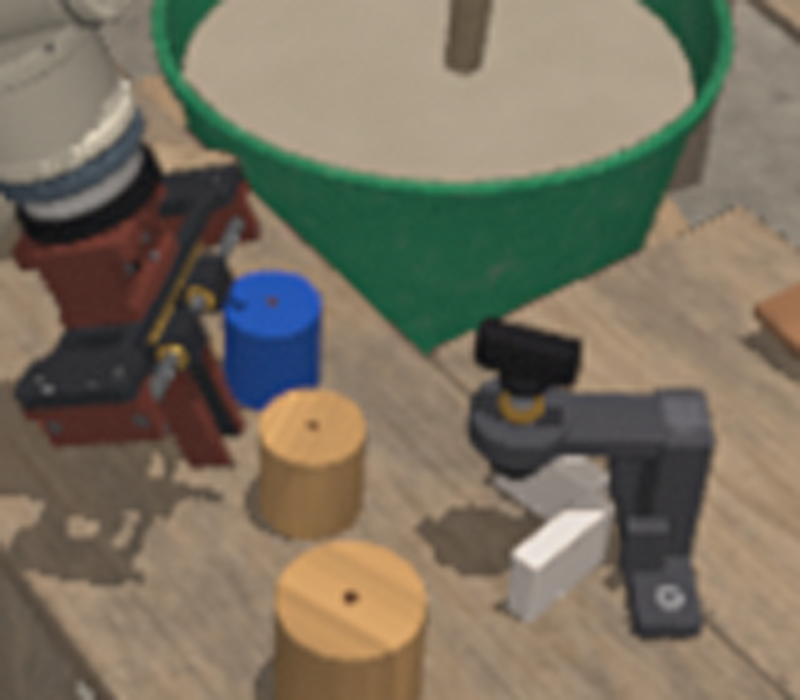

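Request:
servo_tool --commands '[[[6,-7,0],0],[[7,-7,0],0],[[7,-7,0],0],[[7,-7,0],0],[[7,-7,0],0],[[8,-7,0],0],[[8,-7,0],0],[[8,-7,0],0]]'

```text
time: 10.32
position: [0.5422, -0.18, 0.0417]
orientation: [0.362, 0.914, -0.064, 0.171]
force: [0.2, 0.2, -0.2]
width: 0.0158
```

```bash
python3 st.py; python3 - <<'E'
from h import *
snap("side","si3",(150,150,310,280),5);snap("scene","sc4",(230,150,390,290),5)
E
```

```text
10.32 q [-0.257  0.595  2.054 -0.801  0.231 -0.313] p [ 0.542 -0.18   0.042] z [ 0.267 -0.24  -0.933] y [0.684 0.73  0.008] F [ 0.183  0.242 -0.151] w 0.0158
```

View pics/si3.png

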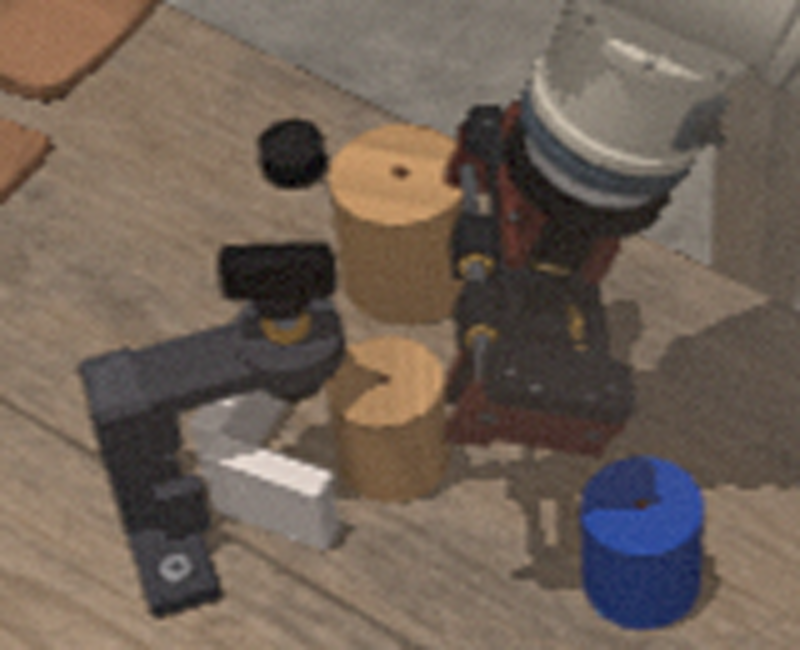

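View pics/sc4.png

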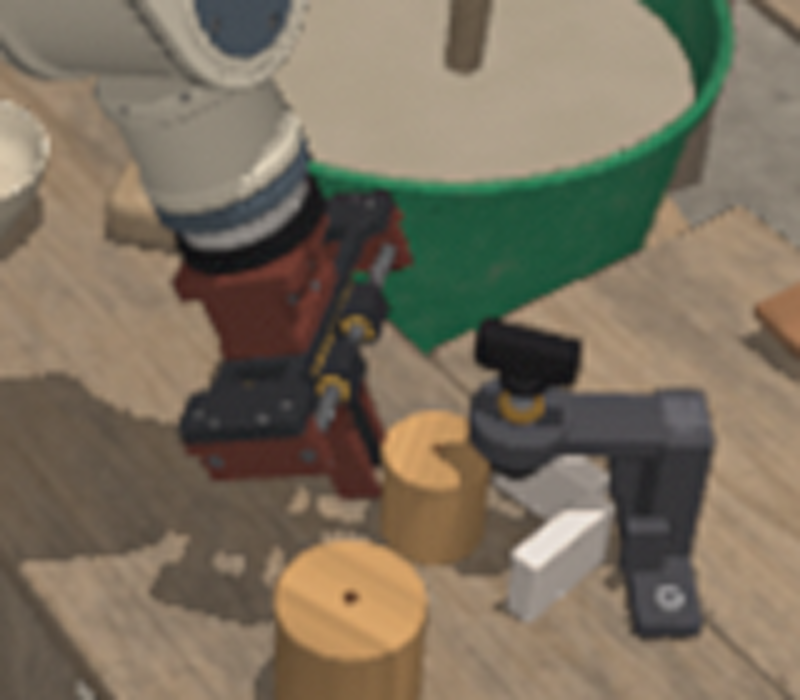

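Request:
servo_tool --commands '[[[6,-5,-2],0],[[6,-5,-1],0],[[6,-6,0],0],[[5,-5,0],0],[[3,-3,0],0]]'

```text
time: 11.05
position: [0.5672, -0.2045, 0.0366]
orientation: [0.362, 0.914, -0.064, 0.17]
force: [-0.1, 0.5, 1.0]
width: 0.016
```

```bash
python3 st.py; python3 - <<'E'
from h import *
snap("side","si4",(150,150,310,280),5);snap("scene","sc5",(230,150,390,290),5)
E
```

```text
11.05 q [-0.291  0.628  1.987 -0.68   0.248 -0.468] p [ 0.567 -0.204  0.037] z [ 0.265 -0.24  -0.934] y [0.684 0.729 0.006] F [-0.121  0.48   0.953] w 0.016
```

View pics/si4.png

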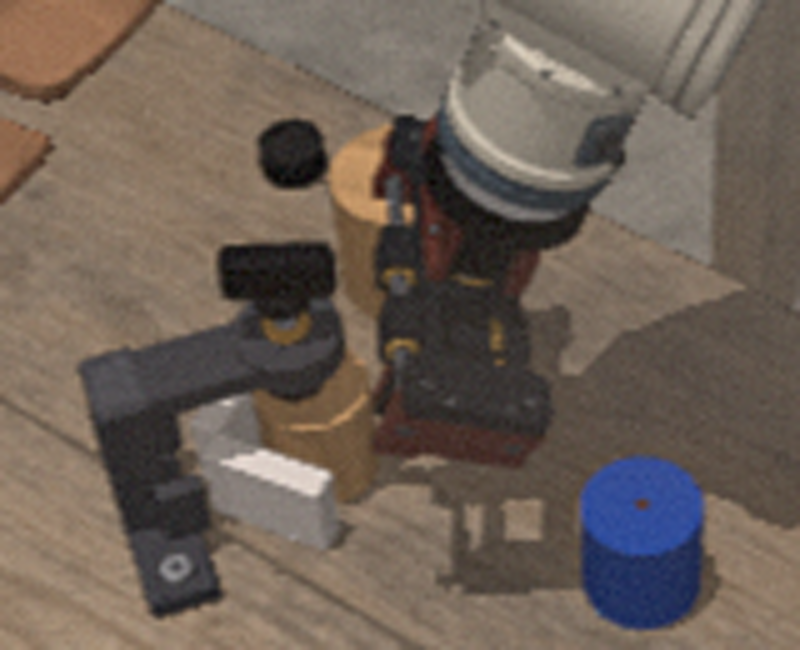

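View pics/sc5.png

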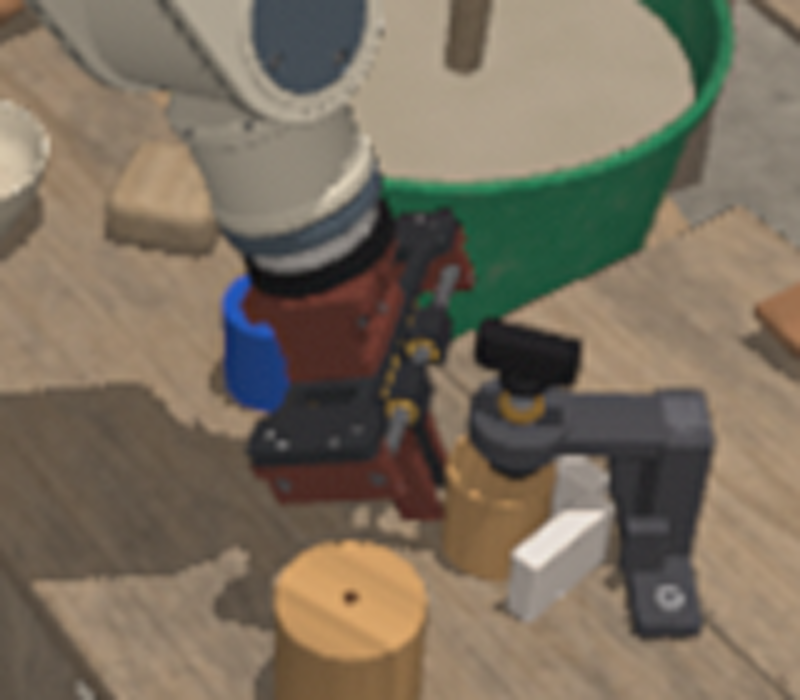

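Request:
servo_tool --commands '[[[2.5,-2,0],0],[[2.5,-2,0],0],[[0,0,0],0]]'

```text
time: 11.52
position: [0.5719, -0.2083, 0.0366]
orientation: [0.362, 0.914, -0.064, 0.17]
force: [-1.3, 0.6, 0.1]
width: 0.016
```

Request:
servo_tool --commands '[[[1.5,-1,0],0],[[0,0,0],0]]'

```text
time: 11.78
position: [0.5725, -0.209, 0.0364]
orientation: [0.362, 0.914, -0.064, 0.169]
force: [-5.2, 0.7, 3.2]
width: 0.0163
```

Request:
servo_tool --commands '[[[1.5,-1,0],0],[[0,0,0],0]]'

```text
time: 12.02
position: [0.5727, -0.2094, 0.0361]
orientation: [0.363, 0.914, -0.064, 0.168]
force: [-9.2, 6.0, 7.7]
width: 0.0161
```

Request:
servo_tool --commands '[[[1.5,-1,0],0],[[0,0,0],0]]'

```text
time: 12.28
position: [0.5729, -0.2096, 0.0358]
orientation: [0.363, 0.915, -0.065, 0.167]
force: [-13.7, 11.6, 12.3]
width: 0.0162
```

Request:
servo_tool --commands '[[[-3,2.5,0],0],[[-4,4,0],0],[[-15,13,0],0],[[-20,18,0],0],[[-10,9,30],0],[[0,0,50],0],[[0,0,50],0],[[0,0,40],0]]'

```text
time: 13.28
position: [0.5253, -0.1647, 0.2093]
orientation: [0.362, 0.914, -0.064, 0.172]
force: [0.6, -0.9, 0.1]
width: 0.0159
```

```bash
python3 st.py; python3 - <<'E'
from h import *
snap("side","si5",(150,150,310,280),5);snap("scene","sc6",(270,190,390,290),6);snap("wrist","w2")
E
```

```text
13.28 q [-0.234  0.252  2.031 -0.331  0.557 -0.795] p [ 0.525 -0.165  0.209] z [ 0.268 -0.241 -0.933] y [0.684 0.73  0.008] F [ 0.551 -0.871  0.125] w 0.0159
```

View pics/si5.png

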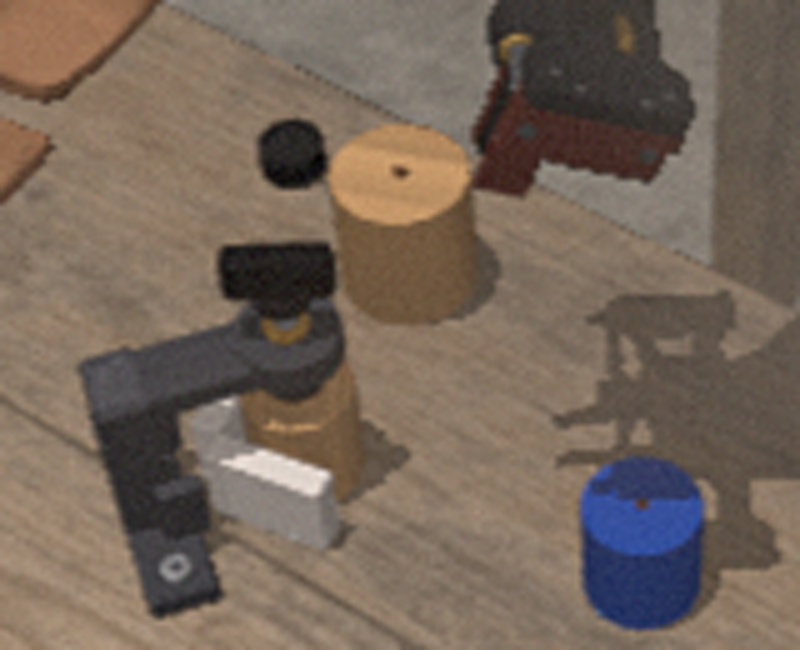

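View pics/sc6.png

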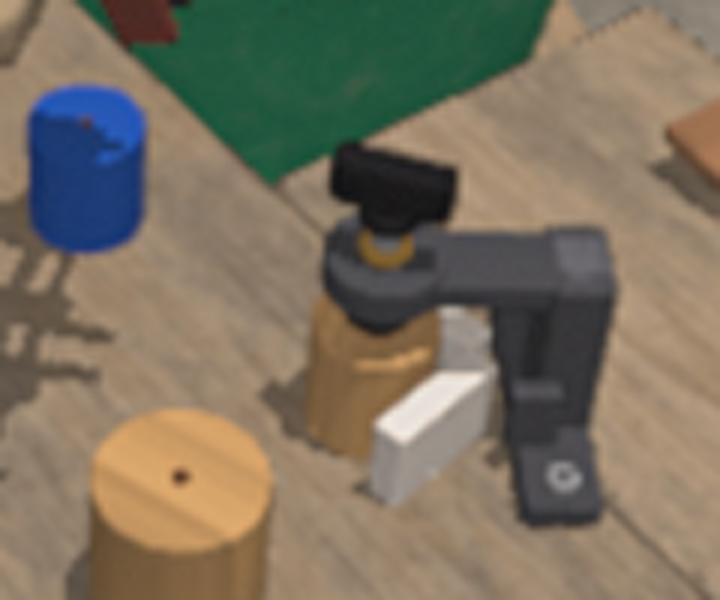

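View pics/w2.png

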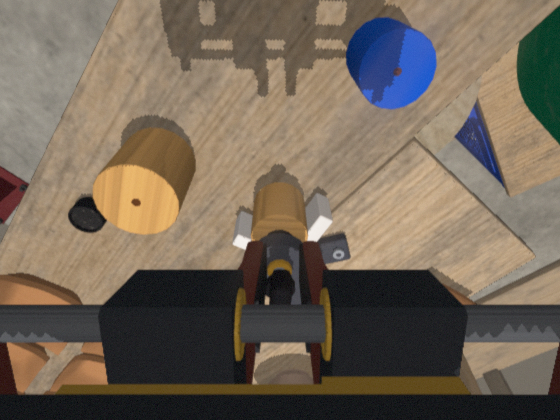

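```bash
python3 - <<'E'
from fit import *
np.set_printoptions(precision=4,suppress=True)
ms={c:camera_model(c) for c in("scene","side")}
S=np.array([.604,-.236,-.46])
J={}
for c in ms:
    im=camera(c)
    r0=render([cyl(28,0,60)],S,ms[c])>.5;ys,xs=np.nonzero(r0);print(c,"model cols",xs.min(),xs.max(),"rows",ys.min(),ys.max())
    for r in silhouettes(c,"blank"):
        p=np.array(r["point"])*[560,420]
        ys,xs=np.nonzero(r["mask"]);print("  ",p,xs.min(),xs.max(),ys.min(),ys.max(),round(r["confidence"],2))
    r=silhouettes(c,"v_jig")
    if r:J[c]=r[0]["mask"].astype(float);print(c,J[c].sum())
    # overlay
    o=im[:,:,::-1].copy();o=cv2.resize(o,None,fx=6,fy=6,interpolation=cv2.INTER_CUBIC)
    for P,col in [(cyl(28,0,60),(0,255,0)),(cyl(26,82,101),(0,0,255)),(cheek(1),(255,0,0)),(cheek(-1),(255,0,0))]:
        m=(cv2.resize(render([P],S,ms[c],6),(3360,2520))>.5).astype(np.uint8)
        k,_=cv2.findContours(m,0,1);cv2.drawContours(o,k,-1,col,1)
    u=proj(c,[S[0],S[1],.06])*6;u=u.astype(int);cv2.imwrite(f"pics/ov_{c}.png",o[u[1]-270:u[1]+270,u[0]-330:u[0]+370])
E
```

```text
scene model cols 320 343 rows 236 267
   [281.512 217.896] 274 295 203 232 0.86
   [331.296 250.908] 321 343 240 265 0.76
   [299.376 278.082] 284 315 258 300 0.65
scene 1927.0
side model cols 197 223 rows 219 252
   [227.304 195.09 ] 216 244 175 214 0.97
   [277.424 256.41 ] 266 290 242 275 0.76
   [213.976 237.09 ] 198 222 224 247 0.75
side 2128.0
```

View pics/ov_scene.png

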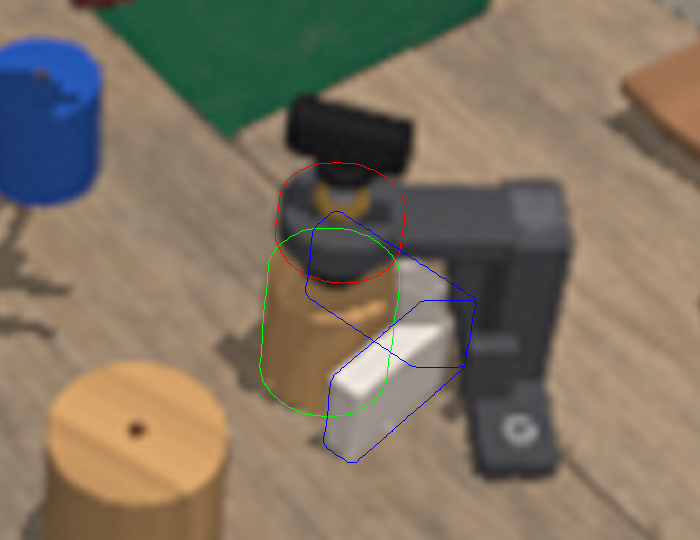

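View pics/ov_side.png

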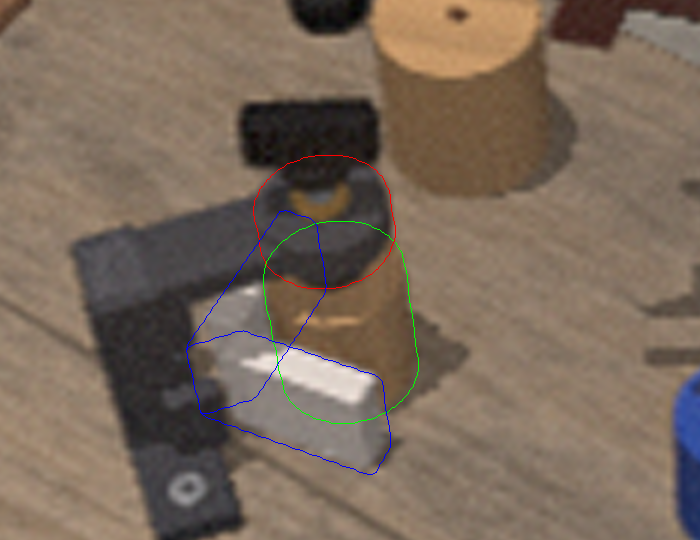

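```bash
cat > bar.py <<'E'
from fit import *
from scipy.optimize import least_squares
np.set_printoptions(precision=4,suppress=True)
ms={c:camera_model(c) for c in("scene","side")}
# dark-pixel segmentation of the knob in both views
S=np.array([.604,-.236])
J=np.array([[*(proj("scene",[S[0]+d,S[1]+e,.09])-proj("scene",[S[0],S[1],.09])),*(proj("side",[S[0]+d,S[1]+e,.09])-proj("side",[S[0],S[1],.09]))] for d,e in((.001,0),(0,.001))]).T
print("shift mm",np.linalg.lstsq(J[[0,1,2,3]],np.array([1,.3,-.9,.3]),rcond=None)[0])
G={}
for c in ms:
    im=camera(c).astype(int);u=proj(c,[S[0],S[1],.14])
    yy,xx=np.mgrid[:420,:560];near=(abs(xx-u[0])<20)&(abs(yy-u[1])<16)
    g=(im.max(2)<42)&near
    n,l,st,_=cv2.connectedComponentsWithStats(g.astype(np.uint8));k=1+np.argmax(st[1:,4]);G[c]=(l==k);print(c,st[k],u)
    cv2.imwrite(f"pics/bar_{c}.png",cv2.resize((G[c]*255).astype(np.uint8)[int(u[1])-30:int(u[1])+30,int(u[0])-40:int(u[0])+40],None,fx=8,fy=8))
res=[]
for a in np.arange(-1.57,1.57,.1):
    for th in (0.,.2,.4):
        b=box(-26,26,-8,8,127-4*th,153-4*th);h=cyl(13,112-4*th,127-4*th)
        x,f=fit([b,h],{k:v.astype(float) for k,v in G.items()},ms,[.604,-.238,a],True,(.003,.003,.05));res.append((f,th,x))
res.sort(key=lambda r:r[0])
for r in res[:8]:print(r)
E
python3 bar.py
```

```text
shift mm [ 1.8614 -1.3853]
scene [325 214  21  15 206] [335.0861 219.9981]
side [194 199  23  15 235] [205.076  204.0353]
(np.float64(0.3856411252287807), 0.0, array([ 0.602 , -0.2361, -0.6229]))
(np.float64(0.3856411252287807), 0.0, array([ 0.602 , -0.236 , -0.6214]))
(np.float64(0.3860703456917661), 0.2, array([ 0.6018, -0.237 , -0.6494]))
(np.float64(0.38649694776775145), 0.4, array([ 0.6031, -0.235 , -0.6431]))
(np.float64(0.38652476902930966), 0.2, array([ 0.6032, -0.2356, -0.6615]))
(np.float64(0.3868300908611687), 0.2, array([ 0.6045, -0.2358, -0.6376]))
(np.float64(0.3869294711237607), 0.2, array([ 0.6026, -0.2368, -0.643 ]))
(np.float64(0.3870986604748266), 0.0, array([ 0.6035, -0.2356,  1.9793]))
```

```bash
python3 - <<'E'
from fit import *
ms={c:camera_model(c) for c in("scene","side")}
t=[]
for c in ms:
    im=camera(c);o=cv2.resize(im[:,:,::-1],None,fx=10,fy=10,interpolation=cv2.INTER_CUBIC)
    for a,col in((-.46,(0,0,255)),(-.66,(0,255,0)),(-.86,(255,0,0))):
        m=cv2.resize((render([box(-26,26,-8,8,126,152)],[.604,-.237,a],ms[c],10)*255).astype(np.uint8),(5600,4200))
        k,_=cv2.findContours((m>127).astype(np.uint8),0,1);cv2.drawContours(o,k,-1,col,1)
    u=(proj(c,[.604,-.237,.135])*10).astype(int);t.append(o[u[1]-200:u[1]+200,u[0]-200:u[0]+200])
cv2.imwrite("pics/bar.png",np.hstack(t))
E
```

```text
(no output)
```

View pics/bar.png

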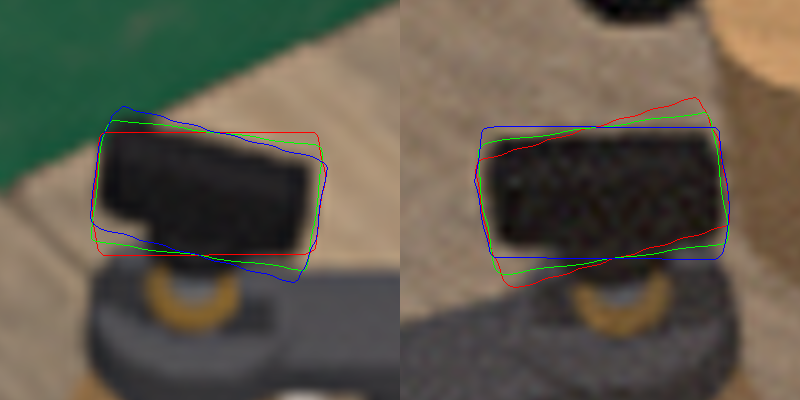

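Request:
servo_tool --commands '[[[13,-12,0],-0.03],[[15,-14,0],-0.03],[[15,-14,0],-0.03],[[15,-14,0],-0.04],[[15,-13,0],0],[[6,-5,0],0],[[0,0,0],0]]' --gripper 45 --force 30

```text
time: 14.8
position: [0.6037, -0.2371, 0.2064]
orientation: [0.421, 0.888, -0.075, 0.166]
force: [-0.5, -0.5, 0.6]
width: 0.0452
```

```bash
python3 st.py; python3 - <<'E'
from h import *
snap("wrist","w3")
print(proj("wrist",[.604,-.237,.151]),proj("wrist",[.604+.026*np.cos(-.87),-.237+.026*np.sin(-.87),.151]),proj("wrist",[.604-.026*np.cos(-.87),-.237-.026*np.sin(-.87),.151]))
E
```

```text
14.8 q [-0.307  0.395  1.818 -0.324  0.641 -0.759] p [ 0.604 -0.237  0.206] z [ 0.231 -0.273 -0.934] y [0.774 0.634 0.006] F [-0.545 -0.507  0.61 ] w 0.0452
[281.90398701 209.48272012] [282.53923637 243.76267354] [281.16813905 169.77416625]
```

View pics/w3.png

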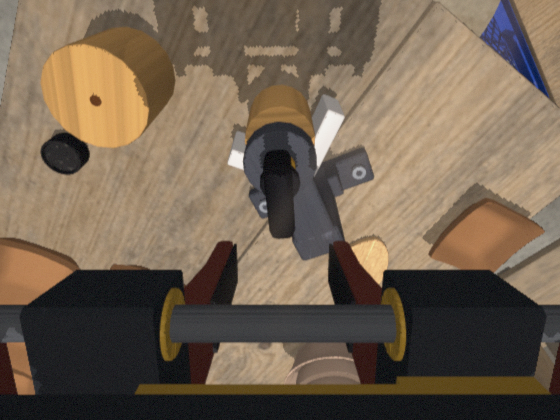

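Request:
servo_tool --commands '[[[0,0,-20],0.04],[[0,0,-20],0.04],[[0,0,-18],0],[[0,0,0],0]]'

```text
time: 15.35
position: [0.6023, -0.2362, 0.1471]
orientation: [0.385, 0.905, -0.068, 0.167]
force: [-0.5, 0.6, -0.1]
width: 0.0447
```

```bash
python3 st.py; python3 - <<'E'
from h import *
snap("wrist","w4",(140,60,420,320),2.7);snap("side","si6",(150,150,310,280),5);
E
```

```text
15.35 q [-0.319  0.476  1.862 -0.342  0.503 -0.809] p [ 0.602 -0.236  0.147] z [ 0.25  -0.253 -0.935] y [0.72  0.694 0.005] F [-0.491  0.625 -0.111] w 0.0447
```

View pics/w4.png

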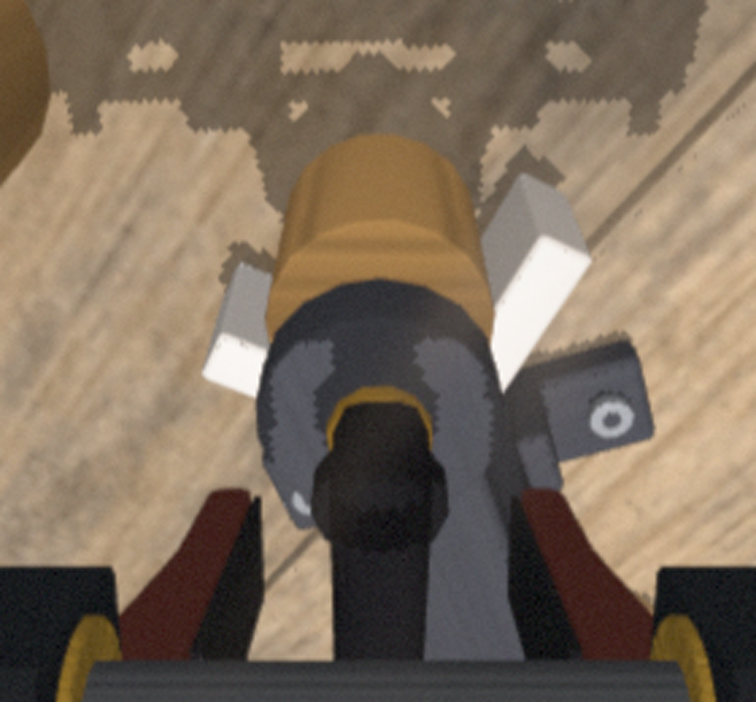

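View pics/si6.png

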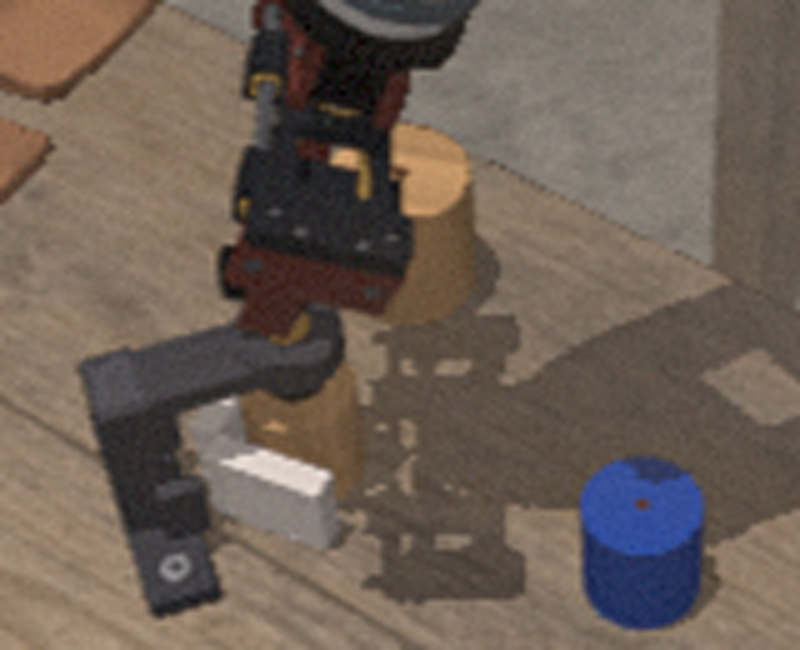

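Request:
servo_tool --commands '[[[2,-1,0],0],[[0,0,0],0],[[0,0,0],0],[[0,0,0],0],[[0,0,0],0]]' --gripper 10 --force 20

```text
time: 16.08
position: [0.6043, -0.2392, 0.1492]
orientation: [0.385, 0.905, -0.069, 0.168]
force: [-5.2, -8.7, 4.7]
width: 0.0157
```

```bash
python3 st.py
```

```text
16.07 q [-0.322  0.476  1.855 -0.342  0.507 -0.813] p [ 0.604 -0.239  0.149] z [ 0.25  -0.255 -0.934] y [0.72  0.694 0.004] F [-5.174 -8.711  4.727] w 0.0157
```

Request:
servo_tool --commands '[[[-1,-1.7,-0.5],0],[[0,0,0],0]]'

```text
time: 16.32
position: [0.6042, -0.2396, 0.1491]
orientation: [0.385, 0.905, -0.068, 0.169]
force: [-5.3, 1.5, 8.1]
width: 0.0158
```

Request:
servo_tool --commands '[[[-0.5,0,-1.5],-0.05],[[0,0,-0.4],-0.1],[[0,0,-0.4],-0.1],[[0,0,0],0]]'

```text
time: 16.82
position: [0.6039, -0.2399, 0.148]
orientation: [0.495, 0.849, -0.09, 0.159]
force: [-8.5, 1.6, 17.1]
width: 0.0155
```

```bash
python3 st.py;python3 -c "from h import*;print(read_state()['wrist_torque'])"
```

```text
16.82 q [-0.285  0.496  1.823 -0.453  0.598 -0.452] p [ 0.604 -0.24   0.148] z [ 0.181 -0.31  -0.933] y [0.87  0.493 0.005] F [-8.468  1.589 17.07 ] w 0.0155
[-0.72755954  1.15499214 -0.54833227]
```

Request:
servo_tool --commands '[[[-1,0,1],-0.1],[[-0.5,0,0],-0.1],[[0,0,0],-0.1],[[0,0,0],-0.1],[[0,0,0],0]]'

```text
time: 17.45
position: [0.6025, -0.24, 0.1467]
orientation: [0.654, 0.734, -0.119, 0.138]
force: [0.6, -5.2, -2.7]
width: 0.0159
```

```bash
python3 st.py;python3 -c "from h import*;print(read_state()['wrist_torque'])"
```

```text
17.45 q [-0.247  0.538  1.747 -0.494  0.78  -0.021] p [ 0.603 -0.24   0.147] z [ 0.047 -0.355 -0.934] y [0.993 0.116 0.005] F [ 0.646 -5.188 -2.672] w 0.0159
[-0.50298034  0.08268355 -0.06421459]
```

Request:
servo_tool --commands '[[[0,-0.5,-0.4],-0.1],[[0,0,-0.4],-0.1],[[0,0,-0.4],-0.1],[[0,0,-0.4],-0.1],[[0,0,-0.4],-0.1],[[0,0,0],0]]'

```text
time: 18.2
position: [0.6015, -0.24, 0.1446]
orientation: [0.815, 0.55, -0.15, 0.104]
force: [-3.7, -0.6, 1.6]
width: 0.0156
```

```bash
python3 st.py;python3 -c "from h import*;print(read_state()['wrist_torque'])"
```

```text
18.2 q [-0.237  0.603  1.627 -0.433  1.008  0.398] p [ 0.601 -0.24   0.145] z [-0.13  -0.334 -0.934] y [ 0.928 -0.373  0.004] F [-3.733 -0.58   1.618] w 0.0156
[-0.05148167  0.82568388 -0.28721852]
```

Request:
servo_tool --commands '[[[-0.5,0,-0.4],-0.1],[[0,0,-0.4],-0.1],[[0,0,-0.4],-0.1],[[0,0,-0.4],-0.1],[[0,0,-0.4],-0.1],[[0,0,0],0]]'

```text
time: 18.95
position: [0.6005, -0.2394, 0.1426]
orientation: [0.926, 0.331, -0.171, 0.063]
force: [-5.6, 1.2, 2.2]
width: 0.0159
```

```bash
python3 st.py;python3 -c "from h import*;print(read_state()['wrist_torque']);snap('side','si7',(150,150,310,280),5);snap('scene','sc7',(250,150,410,290),5)"
```

```text
18.95 q [-0.264  0.665  1.51  -0.321  1.2    0.771] p [ 0.601 -0.239  0.143] z [-0.275 -0.23  -0.933] y [ 0.635 -0.773  0.003] F [-5.557  1.161  2.169] w 0.0159
[ 0.46523445  1.01549374 -0.36887702]
```

View pics/sc7.png

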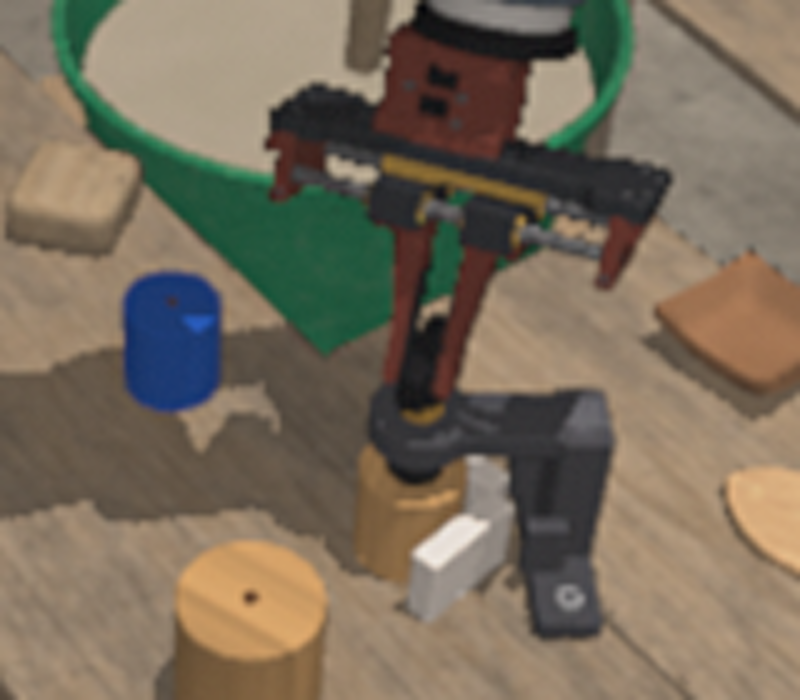

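View pics/si7.png

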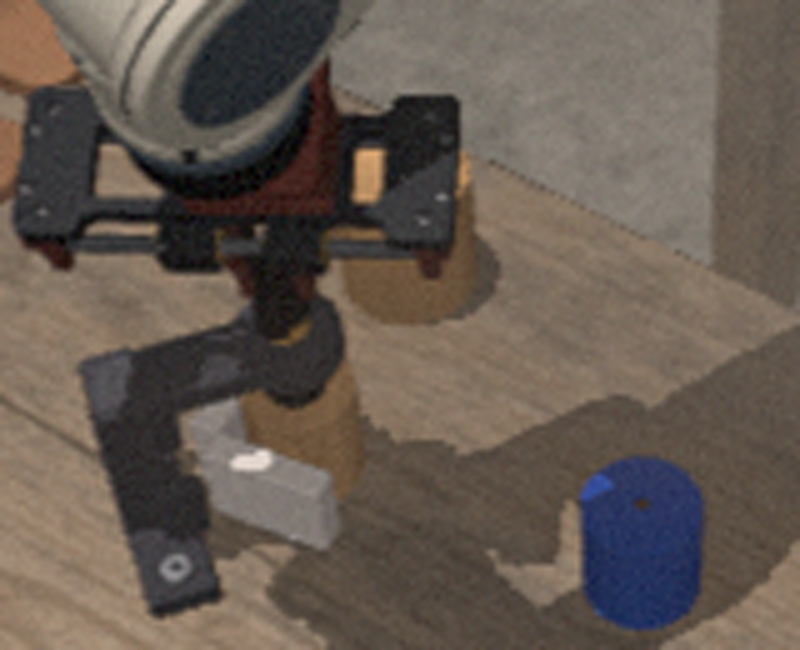

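Request:
servo_tool --commands '[[[-0.7,0,-0.4],-0.1],[[0,0,-0.4],-0.1],[[0,0,-0.4],-0.1],[[0,0,-0.4],-0.1],[[0,0,0],0]]'

```text
time: 19.68
position: [0.6, -0.2386, 0.1411]
orientation: [0.973, 0.141, -0.18, 0.027]
force: [-4.3, 4.7, 2.3]
width: 0.0156
```

```bash
python3 st.py;python3 -c "from h import*;print(read_state()['wrist_torque'])"
```

```text
19.68 q [-0.305  0.704  1.438 -0.211  1.313  1.065] p [ 0.6   -0.239  0.141] z [-0.343 -0.104 -0.933] y [ 0.284 -0.959  0.003] F [-4.318  4.723  2.255] w 0.0156
[ 0.93448547  0.88650129 -0.41470445]
```

Request:
servo_tool --commands '[[[-0.3,0.6,-0.4],-0.1],[[0,0,-0.4],-0.1],[[0,0,0],0]]'

```text
time: 20.05
position: [0.5999, -0.2381, 0.1403]
orientation: [0.982, 0.043, -0.182, 0.009]
force: [-3.7, 4.7, 3.4]
width: 0.0158
```

```bash
python3 st.py;python3 -c "from h import*;print(read_state()['wrist_torque'])"
```

```text
20.05 q [-0.329  0.718  1.412 -0.152  1.351  1.213] p [ 0.6   -0.238  0.14 ] z [-0.357 -0.034 -0.933] y [ 0.088 -0.996  0.003] F [-3.7    4.679  3.393] w 0.0158
[ 0.92481976  0.67358518 -0.38104988]
```

Request:
servo_tool --commands '[[[0,0,-0.3],-0.08],[[0,0,0],0]]'

```text
time: 20.3
position: [0.6, -0.2382, 0.1402]
orientation: [0.983, 0.004, -0.182, 0.003]
force: [-3.3, 5.0, 2.3]
width: 0.0166
```

```bash
python3 st.py;python3 -c "from h import*;print(read_state()['wrist_torque'])"
```

```text
20.3 q [-0.339  0.722  1.404 -0.129  1.363  1.271] p [ 0.6   -0.238  0.14 ] z [-0.359 -0.007 -0.933] y [ 0.01  -1.     0.004] F [-3.281  4.994  2.326] w 0.0166
[0.71119177 0.83800983 0.12096265]
```

Request:
servo_tool --commands '[[[0,0,0],-0.08],[[0,0,0],0]]'

```text
time: 20.55
position: [0.6006, -0.2383, 0.1401]
orientation: [0.983, -0.035, -0.182, -0.004]
force: [-1.8, 4.6, 1.6]
width: 0.0181
```

```bash
python3 st.py;python3 -c "from h import*;print(read_state()['wrist_torque'])"
```

```text
20.55 q [-0.35   0.726  1.396 -0.105  1.372  1.331] p [ 0.601 -0.238  0.14 ] z [-0.357  0.021 -0.934] y [-0.07  -0.998  0.004] F [-1.774  4.588  1.633] w 0.0181
[0.59716115 0.43104437 0.23043037]
```

Request:
servo_tool --commands '[[[0,0,0],0],[[0,0,0],0],[[0,0,0],0],[[0,0,0],0]]' --gripper 45

```text
time: 21.05
position: [0.6011, -0.2395, 0.1402]
orientation: [0.983, -0.036, -0.182, -0.003]
force: [0.5, -0.3, 0.6]
width: 0.0449
```

Request:
servo_tool --commands '[[[0,0,20],0],[[0,0,40],0],[[0,0,40],0],[[0,20,40],0],[[-20,40,30],0],[[-20,40,0],0],[[-20,40,0],0],[[0,0,0],0]]'

```text
time: 22.05
position: [0.5401, -0.0973, 0.3121]
orientation: [0.983, -0.035, -0.181, -0.003]
force: [-0.3, -1.4, 0.3]
width: 0.0448
```

```bash
python3 st.py;python3 - <<'E'
from fit import *
ms={c:camera_model(c) for c in("scene","side")}
t=[]
for c in ms:
    im=camera(c);cv2.imwrite(f"pics/fin_{c}.png",im[:,:,::-1])
    o=cv2.resize(im[:,:,::-1],None,fx=5,fy=5,interpolation=cv2.INTER_CUBIC)
    u=(proj(c,[.604,-.238,.09])*5).astype(int);t.append(o[u[1]-250:u[1]+250,u[0]-200:u[0]+200])
cv2.imwrite("pics/fin.png",np.hstack(t));snap("wrist","w5")
E
```

```text
22.05 q [-0.177  0.412  1.518 -0.044  1.574  1.472] p [ 0.54  -0.097  0.312] z [-0.356  0.019 -0.934] y [-0.069 -0.998  0.006] F [-0.288 -1.398  0.26 ] w 0.0448
```

View pics/fin.png

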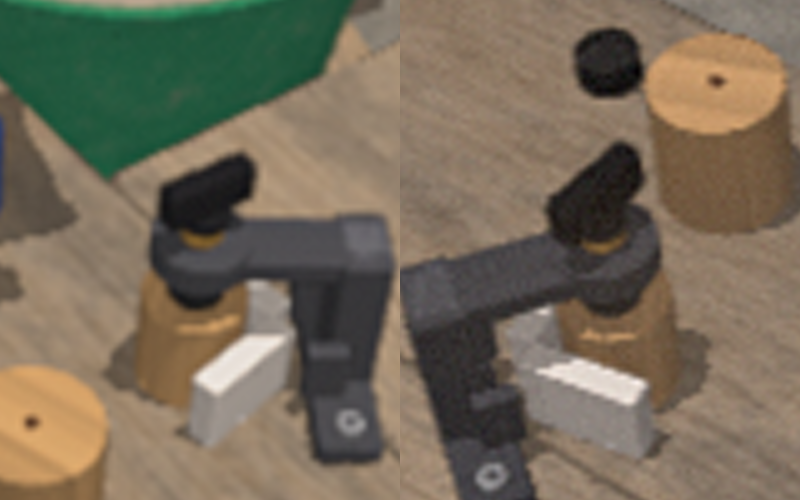

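View pics/w5.png

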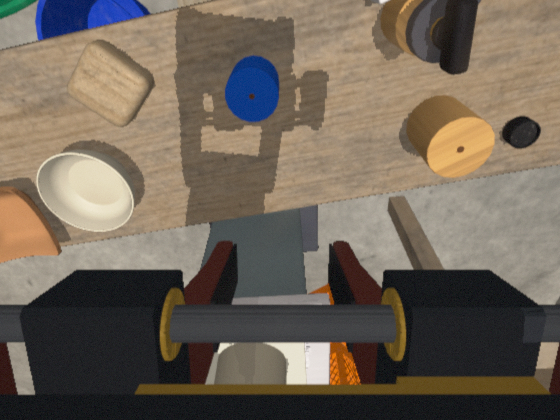

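View pics/fin_scene.png

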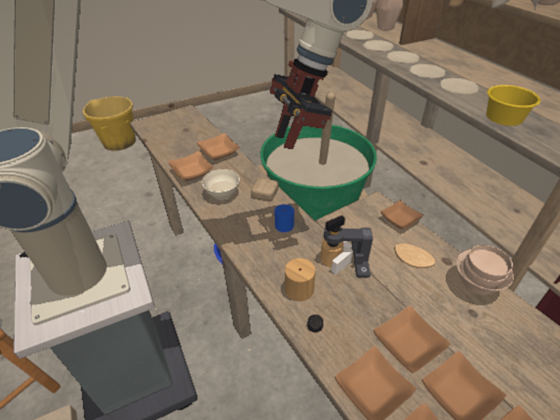

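```bash
python3 - <<'E'
from fit import *
ms={c:camera_model(c) for c in("scene","side")}
t=[]
for c in ms:
    im=camera(c);o=cv2.resize(im[:,:,::-1],None,fx=10,fy=10,interpolation=cv2.INTER_CUBIC)
    for a,col in((.05,(0,0,255)),(.2,(0,255,0)),(.4,(255,0,0))):
        m=cv2.resize((render([box(-26,26,-8,8,117,143)],[.604,-.238,a],ms[c],10)*255).astype(np.uint8),(5600,4200))
        k,_=cv2.findContours((m>127).astype(np.uint8),0,1);cv2.drawContours(o,k,-1,col,1)
    u=(proj(c,[.604,-.237,.125])*10).astype(int);t.append(o[u[1]-200:u[1]+200,u[0]-200:u[0]+200])
    for r in silhouettes(c,"blank"):
        ys,xs=np.nonzero(r["mask"]);print(c,xs.min(),xs.max(),ys.min(),ys.max())
cv2.imwrite("pics/bar2.png",np.hstack(t))
E
```

```text
scene 321 342 240 265
scene 285 315 258 300
scene 275 294 204 231
scene 202 240 168 200
side 215 245 175 215
side 266 290 241 275
side 199 222 223 248
side 166 218 197 272
```

View pics/bar2.png

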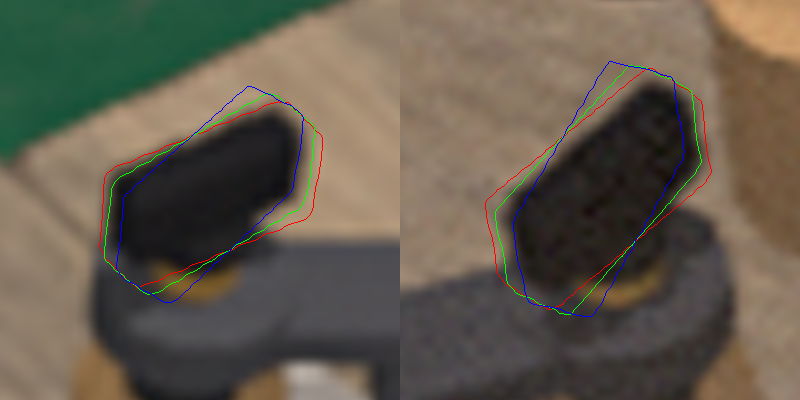

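```bash
python3 -c "
from workcell import *
print(finish_job())"
```

```text
the job is handed in; nothing more can be done
None
```

The job is handed in, at about 22 s of the 64 s: the blank is pushed into the V and the clamp knob is turned clockwise to its stop. No verdict was reported.

**How I did it**
- The blank was the smaller of the two plain wooden cylinders. I got the roughly 21° backward lean the jig needs by driving the arm out to its reach limit, since the moves themselves cannot tilt the tool.
- I pushed the blank under the arm until the V stopped it, with about 18 N of horizontal force. I then gripped the knob bar and turned it clockwise until it stopped. The tool turned about 2.33 rad before the fingers began to twist on the bar.
- I opened the fingers and moved clear, so the arm touched nothing at hand-in.

**Last checks**
- **Blank:** its outline in both fixed cameras changed by at most 1 pixel (about 2 mm) through the clamping. It is offset from the jig model by the same amount as the cheeks and boss, so it looks centred in the V.
- **Knob:** the bar ended at about 0.1–0.2 rad in world yaw, against about 0.08 expected at the end stop. That agrees only within the image accuracy.
- **Bystanders:** the mould, bowl, tin, blue cylinder and large cylinder all look unmoved.

**Not confirmed**
- The clamp foot's contact with the blank is hidden under the boss, so I infer it from the knob's travel.
- While I was tilting the tool at full reach, joint 3 read 0.086–0.087, against a stated lower limit of 0.09. I took that as the same limit before rounding.

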